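# Unload the tester plunger and hold it drawn up to the green ring

## Robot

A 6-joint arm with a two-finger parallel gripper is mounted at the origin on a cart in front of the work surface, level with it; the furniture and walls round the work are solid. World frame = base frame: x ahead of the robot, y to its left, z up, the work surface at z = 0. Lengths are in m, angles in rad, forces in N, time in s.
With the tool pointing down it reaches from about 0.3 to 0.775 m from the base axis. Payload 14.6 kg.
Tool frame: the origin (TCP) lies at the centre of the arm's flange, where the gripper is bolted on; the fingertips stand 199 mm ahead of it and the grasp point (between the pads) lies 180 mm ahead of it; z points along the fingers, y is the line along which they close (so a half turn about z gives the same grasp; the last joint's range is limited). The gripper opens to 94 mm and grips with 3 to 60 N. Pads are 16 mm wide; open, the fingers measure 119 mm over their backs; the gripper's body (75 mm by 177 mm) begins 78 mm behind the grasp point.
Start: joints at [-1.205, 0.3, 1.521, -0, 1.321, -0.067], TCP at [0.231, -0.499, 0.405] pointing down, gripper open.
Joint ranges: [-3.03, 3.03], [-0.79, 2.21], [0.23, 2.52], [-1.04, 4.18], [0, 3.07], [-2.55, 2.55]. Speed limits (rad/s): [2.22, 2.22, 2.57, 3.14, 3.14, 3.14].

## Interface

Orientations are given as [roll, pitch, yaw] about the fixed x, y, z axes, in that order (R = Rz(yaw) Ry(pitch) Rx(roll)).
In Python, from station import ctrl gives the robot as it stands. The module is installed in compiled form; this text tells all that it offers.
- The arm moves only by the tool servo_tool, never from a script. Its argument "motion" is a list of rows, each a list of 5 numbers: the closure, from 0 (fully open) to 1 (shut), then the shift along the world's x, y, z in cm, then the turn about the world's z in degrees. A call has 1 to 20 rows; each row is the pose to reach, as a shift and turn from the pose commanded when the call began; what a row does not reach only later rows make up. A row lasts 1/8 s, in which the tool goes at most 62.5 mm and 10.7 degrees, less where a joint would pass 70% of its speed; a pose out of reach is approached as far as the arm can. A call with a gripper value outside its range is refused whole. The fingers move at their own pace and stop on an object; "squeeze" is the grip in N (left out, the last holds). Time passes only in rows, so rows that repeat a pose let the fingers close. It gives the time, the measured TCP pose, the force, the opening and the grip force at its end, in the units of the state.
- ctrl.get_obs(): the state, without advancing time (a new reading comes with each control period).
- ctrl.camera(name): name is "scene" or "top" or "wrist"; returns a dict with "image" (400x640x3 uint8, red, green, blue), "fx", "fy", "cx", "cy" (pixels), "camera_from_world" (4x4, takes a point from world to camera coordinates); the wrist camera has in their place "hand_eye" (4x4, takes a point from camera to tool coordinates, whose origin is the TCP and whose axes are the flange's). Camera axes: x right, y up, looking along -z (the intrinsics and any distortion apply to the point x, -y, -z); pixel columns grow to the right and rows downward; lengths in m; the calibration is good to about 2 mm. A picture is of the moment at which its call begins: read the wrist's pose just before it. There is no depth.
- ctrl.hand_in(): hands the job in; it is judged then, once.
The state is a dict: "time_s": time; "qpos": joint angles; "joint_vel": joint speeds; "tau": joint torques, N m; "ee_pos": TCP position; "eef_rot": TCP orientation; "force": force on the tool from outside, world axes, zero at the start; "moment": the same for the moment, N m; "grip_width": finger opening in m; "grip_force": force on a finger pad.
Only numpy, scipy, OpenCV 4.12 (cv2) and the standard library are available. Lean on these libraries where they do the work, as an engineer would, in place of code of your own. Each camera call takes 0.05 s, during which the arm holds its last target. There are 200 camera calls.

## Task

Take the steel weight off the top of the black plunger grip and set it down upright on the cork of the small wooden tray, without dropping it, and let go of it. Then grip the plunger and draw it straight up out of its bore until the green ring shows completely above the metal block while the red ring below it stays hidden in the bore, and finish while still holding it there, motionless. Do not let the plunger bind and drag or lift its stand, never pull it all the way out, and leave the other things alone.

Things in the scene. Friction and masses are not known exactly. Their poses are not given: they have to be found in the camera images.
- loading_weight: Grey steel loading weight, 45 mm diameter, 46 mm tall, 0.4 kg (may vary by a fifth), a plain round body with a narrower neck and knob on top. Origin at the centre of its underside, z up. Starts centred on the plunger's flat top. Take it across its 45 mm round body, 15 to 25 mm above its underside.
- plunger: Upright loose plunger, 0.25 kg. From the foot up: steel rod 16 mm diameter, 60 mm long; steel shoulder 26 mm diameter, 10 mm tall; black ribbed grip 34 mm diameter, 40 mm tall, flat top. Origin at the centre of the rod's foot, z up the rod. A red ring covers 10 to 18 mm and a green ring 32 to 40 mm above the foot. Fully down, its shoulder rests on the block, the foot 16 mm above the worktop.
- plunger_shoulder (a point): Centre of the underside of the plunger's shoulder, 60 mm above the rod's foot; z up the rod. Its height above the bore mouth (0 when fully down) is how far the plunger is drawn: green ring fully out from 28 mm, red ring begins to show at 42 mm, rod leaves the bore at 60 mm. The middle of the black grip is 30 mm above this point.
- stand: Loose heavy stand, 2.4 kg: dark steel base plate 110 x 110 x 12 mm, on it an aluminium guide block 56 x 56 mm, its top 76 mm above the worktop, with an upright blind bore 17 mm in diameter, 62 mm deep. Not fastened: it slides or lifts if the plunger is pulled askew. Origin at the centre of its underside, z up.
- bore_mouth (a point): Centre of the bore's mouth, on top of the guide block, 76 mm above the worktop; z up along the bore.
- tray: Small square wooden tray lined with cork, fixed, 112 x 112 mm, its rim 8 mm above the worktop and 5 mm wide. Origin at the centre of its underside, z up.
- tray_floor (a point): Centre of the tray's cork floor, 102 x 102 mm inside, 6.5 mm above the worktop; z up.
- bottle: Bystander: small brown bottle with a black cap, 30 mm diameter, 66 mm tall. Origin at the centre of its underside.
- thread_cone: Bystander: blue thread cone, 60 mm wide, 100 mm tall. Origin under its centre.
- magnifier: Bystander: black folding magnifier, 37 x 33 x 43 mm. Origin under its centre.
- holder: Bystander: round steel specimen holder, 53 mm diameter, 19 mm tall. Origin under its centre.

How it is judged:
By the outcome, as a careful person would: the job done as asked, in the order asked, and still so for the second after the job is handed in, while the arm keeps its last pose, push and grip.
It also fails if it takes over 51 s, if anything falls off the work surface, if the arm or the gripper's body presses on something with over 40 N, if the wrist force passes 120 N, or if a joint passes its speed limit or range.

## Working session

There is one attempt and no reset: what is moved stays moved. The work goes in short steps, Python scripts to look and compute and a tool call to move; the robot and the scene stay as the last step left them, time stands still between calls to the robot, and variables do not carry over. Pictures are saved under pics/ and viewed, at most 11 in all, crops included, and the job is handed in when it is done.

Besides the shell and the picture viewer there is one more tool, called after "Emit:" as name([rows], argument=value, ...), one row to a line, values as JSON. servo_tool: Moves the arm, as the interface text tells. Its arguments: {"type":"object","properties":{"motion":{"type":"array","items":{"type":"array","items":{"type":"number"}}},"squeeze":{"type":"number"}},"required":["motion"]}

```bash
mkdir -p pics; python3 - <<'E'
from station import ctrl
import cv2,json,numpy as np
o=ctrl.get_obs();print({k:np.round(v,3).tolist() for k,v in o.items()})
for n in("scene","top"):
    c=ctrl.camera(n);cv2.imwrite(f"pics/{n}0.png",c["image"][:,:,::-1])
    print(n,{k:np.round(v,4).tolist() for k,v in c.items() if k!="image"})
c=ctrl.camera("wrist");print({k:np.round(v,4).tolist() for k,v in c.items() if k!="image"})
a=cv2.imread("pics/scene0.png");b=cv2.imread("pics/top0.png")
E
```

```text
{'time_s': 0.0, 'qpos': [-1.205, 0.3, 1.522, 0.0, 1.321, -0.067], 'joint_vel': [-0.0, -0.001, 0.0, -0.001, -0.0, 0.0], 'tau': [0.001, -53.18, -35.274, 0.071, 0.024, -0.0], 'ee_pos': [0.231, -0.499, 0.404], 'eef_rot': [-3.14, -0.0, 0.433], 'force': [-0.572, 0.828, 0.287], 'moment': [0.014, 0.024, 0.028], 'grip_force': 0.0, 'grip_width': 0.094}
scene {'fx': 432.1556, 'fy': 432.1556, 'cx': 319.2632, 'cy': 198.8254, 'camera_from_world': [[0.6843, -0.7288, 0.0237, -0.4024], [0.3369, 0.3448, 0.8762, -0.2656], [-0.6467, -0.5916, 0.4814, -0.9285], [0.0, 0.0, 0.0, 1.0]]}
top {'fx': 382.9295, 'fy': 382.9295, 'cx': 317.2653, 'cy': 203.6011, 'camera_from_world': [[-0.0119, -0.9999, -0.0022, -0.03], [0.9822, -0.0121, 0.1872, -0.5698], [-0.1872, 0.0, 0.9823, -1.3881], [0.0, 0.0, 0.0, 1.0]]}
{'fx': 284.8683, 'fy': 284.8683, 'cx': 316.5968, 'cy': 202.6595, 'hand_eye': [[0.0003, 0.9714, 0.2374, 0.0692], [1.0, -0.0004, 0.0003, -0.0011], [0.0004, 0.2374, -0.9714, 0.0183], [0.0, 0.0, 0.0, 1.0]]}
```

View pics/scene0.png

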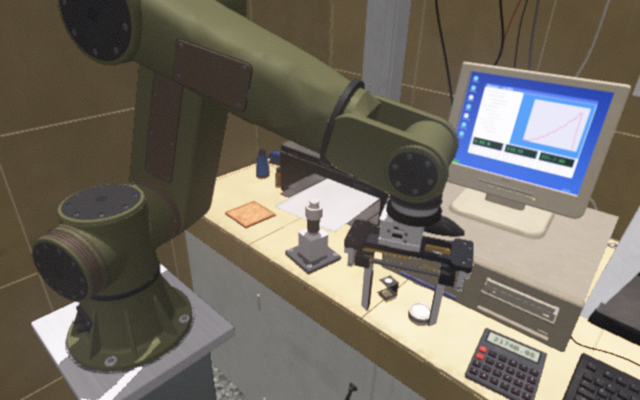

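View pics/top0.png

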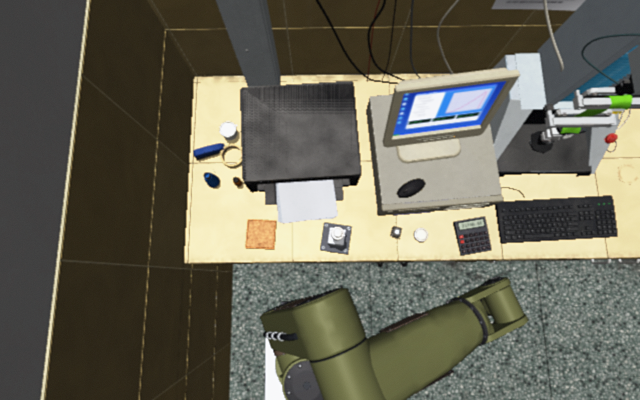

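Scene view: weight on plunger on the stand at about (313,230), tray at (250,214), magnifier and holder under the gripper. Top view: stand at (337,237), tray at (261,234), magnifier at (397,232), holder at (420,236).

```bash
cat >h.py <<'E'
from station import ctrl
import cv2,numpy as np
from scipy.spatial.transform import Rotation as R
def snap(n,name=None):
    o=ctrl.get_obs();c=ctrl.camera(n)
    if n=="wrist":
        T=np.eye(4);T[:3,:3]=R.from_euler('xyz',o["eef_rot"]).as_matrix();T[:3,3]=o["ee_pos"]
        W=T@c["hand_eye"]
    else: W=np.linalg.inv(c["camera_from_world"])
    c["W"]=W
    if name: cv2.imwrite(f"pics/{name}.png",c["image"][:,:,::-1])
    return c
def ray(c,u,v):
    d=c["W"][:3,:3]@np.array([(u-c["cx"])/c["fx"],-(v-c["cy"])/c["fy"],-1]);return c["W"][:3,3],d
def onz(c,u,v,z):
    p,d=ray(c,u,v);return p+d*(z-p[2])/d[2]
def proj(c,P):
    q=np.linalg.inv(c["W"])@np.r_[P,1];return c["cx"]+c["fx"]*q[0]/-q[2],c["cy"]-c["fy"]*q[1]/-q[2]
E
python3 - <<'E'
from h import *
t=snap("top");s=snap("scene")
# tray: orange mask
for c,n in((t,"top"),(s,"scene")):
    hsv=cv2.cvtColor(c["image"],cv2.COLOR_RGB2HSV)
    m=cv2.inRange(hsv,(5,110,100),(17,255,255))
    k,l,st,ce=cv2.connectedComponentsWithStats(m)
    for i in np.argsort(-st[1:,4])[:3]+1:
        print(n,st[i],ce[i].round(1),onz(c,*ce[i],.007).round(4))
    cs=max(cv2.findContours(m,0,2)[0],key=cv2.contourArea);print(cv2.minAreaRect(cs))
print("stand top",onz(t,337,238,.012),"scene",onz(s,313,257,.012),onz(s,314,202,.172), onz(t,338,231,.172))
for p in((397,232),(420,236)):print("byst",onz(t,*p,.02))
I=cv2.resize(t["image"][180:280,220:440],None,fx=3.6,fy=3.6,interpolation=2)
J=cv2.resize(s["image"][180:290,210:350],None,fx=3.6,fy=3.6,interpolation=2)[:360]
cv2.imwrite("pics/c1.png",I[:,:,::-1])
E
```

```text
top [245 219  31  31 816] [260.2 234.1] [0.4621 0.1834 0.007 ]
top [610 134   8   9  15] [614.4 138.8] [ 0.8283 -1.232   0.007 ]
top [238 178   2   2   2] [238.5 178.5] [0.6828 0.2723 0.007 ]
((260.1354064941406, 234.06304931640625), (29.010818481445312, 29.288169860839844), 3.1798300743103027)
scene [226 202  49  25 358] [249.1 214.5] [0.4549 0.1693 0.007 ]
scene [276 173   5  13  44] [277.9 178.5] [0.6849 0.294  0.007 ]
scene [433 248   2   2   2] [433.5 248.5] [ 0.6989 -0.3253  0.007 ]
((250.00936889648438, 213.5241241455078), (21.384328842163086, 44.373779296875), 68.74949645996094)
stand top [ 0.44302123 -0.11049381  0.012     ] scene [ 0.43221985 -0.12339057  0.012     ] [ 0.43811428 -0.11741299  0.172     ] [ 0.45107356 -0.10633014  0.172     ]
byst [ 0.46228592 -0.3385147   0.02      ]
byst [ 0.44601104 -0.42490138  0.02      ]
```

Emit:
servo_tool([
  [0,2,4,0,-5],
  [0,5,9,0,-10],
  [0,8,14.5,0,-15],
  [0,11,20,0,-20],
  [0,14,25.5,0,-24.8],
  [0,17,31,0,-24.8],
  [0,19.5,35.5,0,-24.8],
  [0,21.2,38.2,0,-24.8],
  [0,21.6,39,0,-24.8],
  [0,21.6,39,0,-24.8],
  [0,21.6,39,0,-24.8],
  [0,21.6,39,0,-24.8],
])

```text
time_s: 1.75
ee_pos: [0.4463, -0.1101, 0.4047]
eef_rot: [3.141, -0.0, -0.001]
force: [0.4, 0.3, -0.3]
grip_width: 0.0938
grip_force: 0.0
```

```bash
python3 - <<'E'
from h import *
print(ctrl.get_obs()["ee_pos"],ctrl.get_obs()["eef_rot"])
c=snap("wrist","w1");np.save("w1.npy",c["W"])
print([np.round(proj(c,p)) for p in((.447,-.108,.172),(.447,-.108,.149),(.447,-.108,.076),(.462,.183,.007))])
E
```

```text
[ 0.44634545 -0.11005281  0.4047102 ] [ 3.14147826e+00 -9.17913858e-05 -1.36004955e-03]
[array([316., 222.]), array([316., 214.]), array([316., 196.]), array([ 99., 174.])]
```

View pics/w1.png

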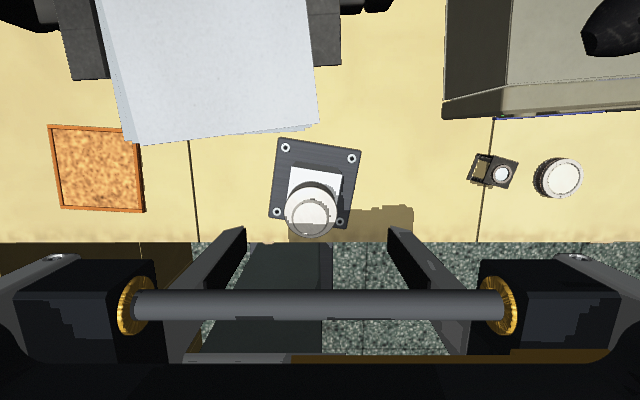

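The weight is on the stand at about (311,218), the tray centre at about (96,168), and the fingers straddle the weight. Next I measure all three from this view.

```bash
python3 - <<'E'
from h import *
c=snap("wrist")
im=c["image"];hsv=cv2.cvtColor(im,cv2.COLOR_RGB2HSV)
m=cv2.inRange(hsv,(3,90,60),(16,255,255));m[:,200:]=0;m[230:]=0
cs=max(cv2.findContours(m,0,2)[0],key=cv2.contourArea);r=cv2.minAreaRect(cs)
P=[onz(c,*p,.008) for p in cv2.boxPoints(r)]
print("tray",r,np.round(P,4).tolist(),"sides",[round(np.linalg.norm(P[i]-P[i-1]),4) for i in range(4)],"ctr",onz(c,*r[0],.008))
# base plate
g=cv2.inRange(hsv,(100,20,40),(130,120,130));g[:130]=0;g[235:]=0;g[:,:260]=0;g[:,370:]=0
# bolts: bright spots
gray=cv2.cvtColor(im,cv2.COLOR_RGB2GRAY)
for b in((285,147),(351,158),(275,213),(340,222)):
    w=gray[b[1]-6:b[1]+7,b[0]-6:b[0]+7].astype(float);w=np.clip(w-140,0,None);y,x=np.mgrid[-6:7,-6:7]
    u,v=b[0]+(w*x).sum()/w.sum(),b[1]+(w*y).sum()/w.sum();print("bolt",u,v,onz(c,u,v,.014).round(4))
print("knob",onz(c,311,218,.172))
crop=im[130:250,250:380];cv2.imwrite("pics/w1c.png",cv2.resize(crop,None,fx=5,fy=5,interpolation=2)[:,:,::-1])
E
```

```text
tray ((95.01104736328125, 168.29005432128906), (100.43992614746094, 83.62110900878906), 3.012787342071533) [[0.416, 0.2681, 0.008], [0.5267, 0.237, 0.008], [0.52, 0.1093, 0.008], [0.4084, 0.1312, 0.008]] sides [np.float64(0.1371), np.float64(0.1149), np.float64(0.1279), np.float64(0.1137)] ctr [0.46974199 0.18607845 0.008     ]
bolt 285.1684518013632 147.08690360272638 [ 0.4975 -0.0682  0.014 ]
bolt 351.23706896551727 157.85721982758622 [ 0.4837 -0.1534  0.014 ]
bolt 275.5591346153846 213.403125 [ 0.409  -0.0527  0.014 ]
bolt 334.62875939849624 218.21522556390977 [ 0.4021 -0.133   0.014 ]
knob [ 0.45026218 -0.10428703  0.172     ]
```

View pics/w1c.png

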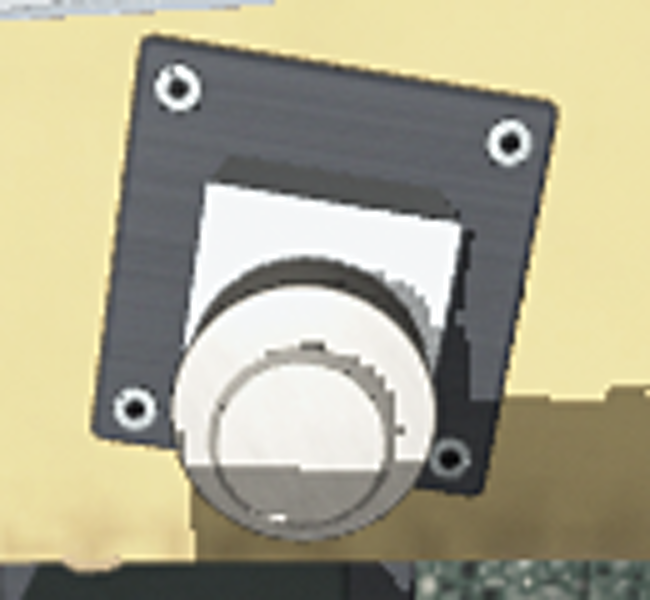

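The crop shows the four bolts at about (285.4,147.6), (351.8,158.6), (277,211.6), (339.8,221.4) and the knob centre at (311,220) in the full image.

```bash
python3 - <<'E'
from h import *
c=snap("wrist")
im=c["image"];hsv=cv2.cvtColor(im,cv2.COLOR_RGB2HSV)
m=cv2.inRange(hsv,(3,90,60),(16,255,255));m[:,200:]=0;m[230:]=0
cs=cv2.convexHull(max(cv2.findContours(m,0,2)[0],key=cv2.contourArea))
q=cv2.approxPolyDP(cs,8,True)[:,0];P=np.array([onz(c,*p,.008) for p in q.astype(float)])
print(q.tolist(),P.round(4).tolist(),[round(float(np.linalg.norm(P[i]-P[i-1])),4) for i in range(len(P))],P.mean(0))
B=np.array([onz(c,*p,.0125) for p in((285.4,147.6),(351.8,158.6),(339.8,221.4),(277,211.6))])
print(B.round(4).tolist(),[round(float(np.linalg.norm(B[i]-B[i-1])),4) for i in range(4)],B.mean(0))
print("knob",onz(c,311,220,.172))
a=cv2.cvtColor(im,cv2.COLOR_RGB2GRAY)
E
```

```text
[[47, 125], [121, 129], [137, 144], [143, 212], [61, 208]] [[0.5253, 0.2375, 0.008], [0.5203, 0.1433, 0.008], [0.5013, 0.1256, 0.008], [0.4094, 0.1311, 0.008], [0.4152, 0.2432, 0.008]] [0.1103, 0.0944, 0.026, 0.0921, 0.1122] [0.47430644 0.17615047 0.008     ]
[[0.4968, -0.0682, 0.0125], [0.4827, -0.1542, 0.0125], [0.3972, -0.1402, 0.0125], [0.4112, -0.0544, 0.0125]] [0.0868, 0.0872, 0.0867, 0.0869] [ 0.44696244 -0.10424756  0.0125    ]
knob [ 0.4486705  -0.10415973  0.172     ]
```

Emit:
servo_tool([
  [0,0.2,0.5,-2,0],
  [0.2,0.2,0.55,-4.5,0],
  [0.4,0.2,0.55,-6.5,0],
  [0.46,0.2,0.55,-7.6,0],
  [0.46,0.2,0.55,-7.6,0],
  [0.46,0.2,0.55,-7.6,0],
  [0.46,0.2,0.55,-7.6,0],
], squeeze=5)

```text
time_s: 2.78
ee_pos: [0.4488, -0.1038, 0.3293]
eef_rot: [3.141, -0.001, -0.0]
force: [-0.5, 0.2, 1.1]
grip_width: 0.0503
grip_force: 0.0
```

```bash
python3 - <<'E'
from h import *
print(ctrl.get_obs()["ee_pos"],ctrl.get_obs()["grip_width"])
c=snap("wrist")
cv2.imwrite("pics/w2.png",cv2.resize(c["image"][180:380,200:440],None,fx=3,fy=3,interpolation=2)[:,:,::-1])
E
```

```text
[ 0.44876376 -0.10382485  0.32929076] 0.05030401741219465
```

View pics/w2.png

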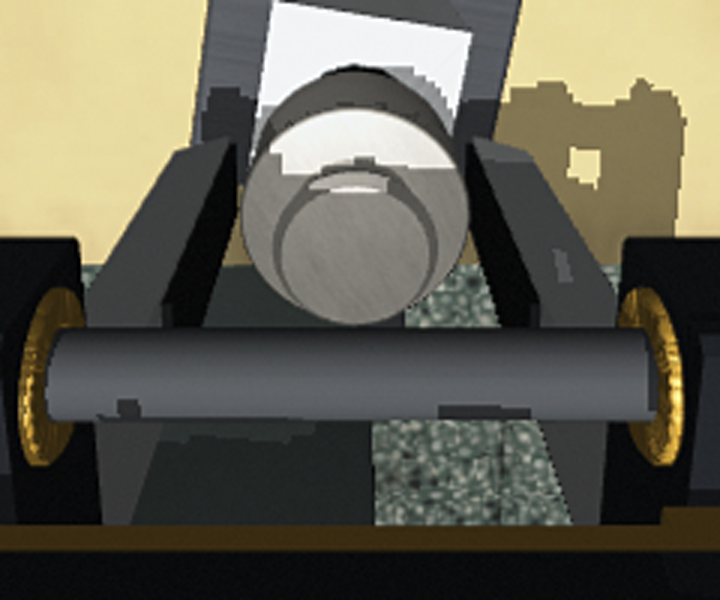

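The weight sits centred between the fingers, its body spanning columns 241–470 of the crop and the finger edges at 238 and 470. Closing gently.

Emit:
servo_tool([
  [0.5,0,0,0,0],
  [0.53,0,0,0,0],
  [0.6,0,0,0,0],
  [1,0,0,0,0],
  [1,0,0,0,0],
], squeeze=25)

```text
time_s: 3.45
ee_pos: [0.4487, -0.1039, 0.3288]
eef_rot: [3.141, -0.0, -0.0]
force: [-1.1, -2.8, 4.0]
grip_width: 0.0446
grip_force: 25.0
```

Emit:
servo_tool([
  [1,0,0,0.2,0],
  [1,0,0,0.6,0],
  [1,0,0,1.5,0],
  [1,0,0,3.5,0],
  [1,0,0,6,0],
  [1,0,0,8,0],
  [1,0,0,8,0],
  [1,0,0,8,0],
])

```text
time_s: 4.45
ee_pos: [0.4485, -0.1037, 0.4079]
eef_rot: [-3.141, 0.001, -0.0]
force: [0.2, -1.0, -4.1]
grip_width: 0.0442
grip_force: 25.0
```

```bash
python3 - <<'E'
from h import *
o=ctrl.get_obs();print(o["ee_pos"],o["force"],o["grip_width"])
c=snap("wrist")
cv2.imwrite("pics/w3.png",c["image"][:,:,::-1])
s=snap("scene");cv2.imwrite("pics/s3.png",s["image"][:,:,::-1])
p=o["ee_pos"]
print("knob expected",proj(c,p+[0,0,-.18-.023+.046]))
I=np.hstack([cv2.resize(c["image"][80:380,180:460],(560,600)),cv2.resize(s["image"][170:290,280:328],(240,600))])
cv2.imwrite("pics/m3.png",I[:,:,::-1])
E
```

```text
[ 0.44852212 -0.1037069   0.40791345] [ 0.22831867 -1.00535505 -4.05309597] 0.044248136443079324
knob expected (np.float64(318.94308893587123), np.float64(266.0984300999032))
```

View pics/m3.png

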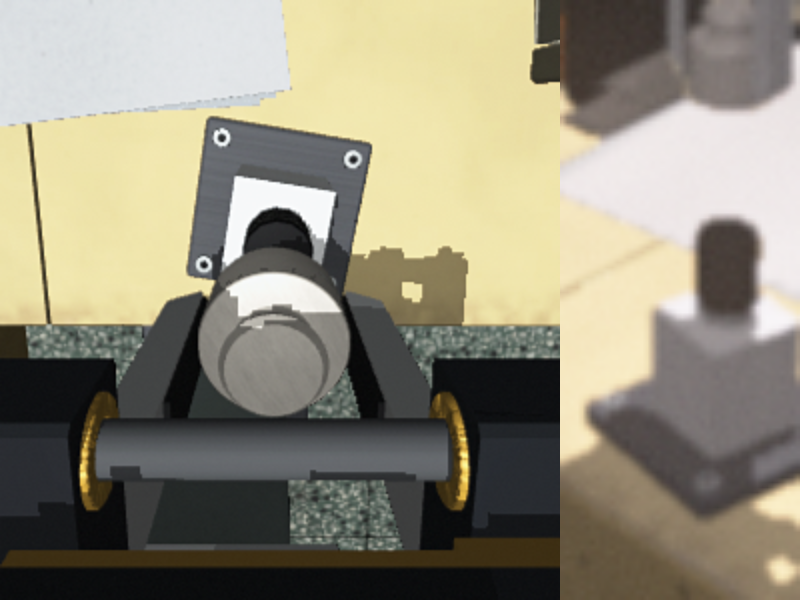

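The weight hangs upright in the grip (knob at about (317,262) full-frame) and the plunger stayed fully down in its stand. Carrying it to the tray.

Emit:
servo_tool([
  [1,0,2,0,0],
  [1,0.1,6,0,0],
  [1,0.2,11,0,0],
  [1,0.3,16.5,0,0],
  [1,0.4,22,0,0],
  [1,0.4,26,-1,0],
  [1,0.4,28,-3,0],
  [1,0.4,28.7,-6,0],
  [1,0.4,28.7,-9,0],
  [1,0.4,28.7,-12,0],
  [1,0.4,28.7,-15,0],
  [1,0.4,28.7,-16.5,0],
  [1,0.4,28.7,-17,0],
  [1,0.4,28.7,-17,0],
  [1,0.4,28.7,-17,0],
])

```text
time_s: 6.42
ee_pos: [0.4529, 0.1833, 0.2395]
eef_rot: [-3.141, -0.001, 0.0]
force: [0.4, -0.6, -3.4]
grip_width: 0.0445
grip_force: 25.0
```

```bash
python3 - <<'E'
from h import *
o=ctrl.get_obs();print(o["ee_pos"],o["force"],o["grip_width"])
c=snap("wrist");s=snap("scene")
I=np.vstack([c["image"][:380],cv2.resize(s["image"][180:240,200:340],(640,220))[:, :640]])
cv2.imwrite("pics/m4.png",I[:,:,::-1])
E
```

```text
[0.452878   0.1833035  0.23951356] [ 0.3769677  -0.56963057 -3.39045488] 0.04454220754589666
```

View pics/m4.png

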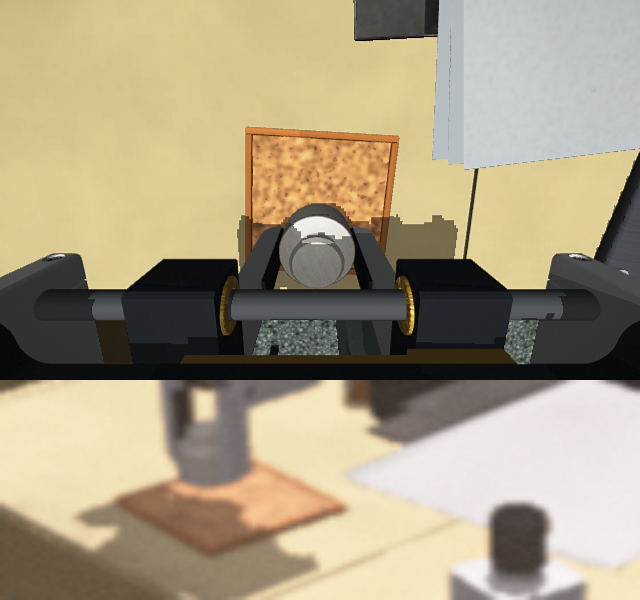

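The weight hangs 30 mm over the cork, laterally centred (columns 246–398 for the tray, weight at 317) and clear of the paper. Lowering.

Emit:
servo_tool([
  [1,0,0,-1,0],
  [1,0,0,-2,0],
  [1,0,0,-2.6,0],
  [1,0,0,-2.8,0],
  [1,0,0,-2.9,0],
  [1,0,0,-2.95,0],
  [1,0,0,-2.95,0],
])

```text
time_s: 7.4
ee_pos: [0.4527, 0.1832, 0.2095]
eef_rot: [-3.142, -0.0, -0.0]
force: [-1.2, 0.0, -0.6]
grip_width: 0.0442
grip_force: 25.0
```

Emit:
servo_tool([
  [1,0,0,-0.03,0],
  [1,0,0,-0.03,0],
  [0.44,0,0,-0.03,0],
  [0.4,0,0,-0.03,0],
  [0.35,0,0,-0.03,0],
  [0.32,0,0,-0.03,0],
  [0.32,0,0,0.5,0],
  [0.32,0,0,2,0],
  [0.32,0,0,5,0],
  [0.32,0,0,10,0],
  [0.32,0,0,15,0],
  [0.32,0,-1,17,0],
  [0.32,0,-1,17,0],
  [0.32,0,-1,17,0],
])

```text
time_s: 9.15
ee_pos: [0.4524, 0.1733, 0.3785]
eef_rot: [3.141, 0.001, -0.0]
force: [0.0, -0.1, -0.1]
grip_width: 0.0638
grip_force: 0.0
```

```bash
python3 - <<'E'
from h import *
o=ctrl.get_obs();print(o["ee_pos"],o["force"],o["grip_width"])
c=snap("wrist")
cv2.imwrite("pics/m5.png",c["image"][:,:,::-1])
E
```

```text
[0.45244517 0.17329886 0.37846703] [ 0.0437889  -0.13677146 -0.07254157] 0.06378723820573351
```

View pics/m5.png

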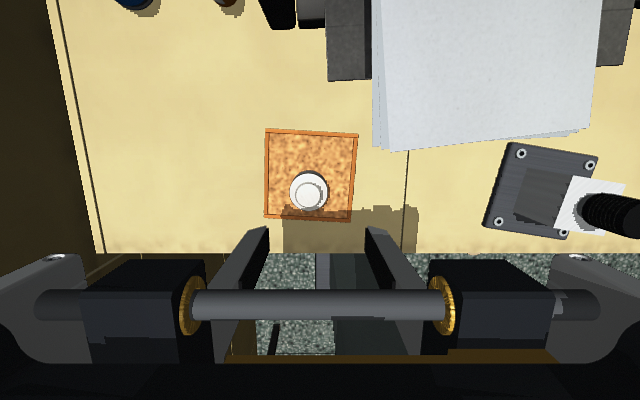

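The weight stands upright on the cork at (308,192), fully inside the rim. Moving back over the plunger.

Emit:
servo_tool([
  [0.32,0,-3,0,0],
  [0.32,0,-8,0,0],
  [0.32,-0.2,-13.5,0,0],
  [0.32,-0.4,-19,0,0],
  [0.32,-0.4,-24,0,0],
  [0.32,-0.4,-27,-1,0],
  [0.32,-0.4,-27.8,-2.5,0],
  [0.32,-0.4,-27.8,-3,0],
  [0.32,-0.4,-27.8,-3,0],
  [0.32,-0.4,-27.8,-3,0],
])

```text
time_s: 10.45
ee_pos: [0.4488, -0.104, 0.3495]
eef_rot: [3.142, -0.0, 0.001]
force: [0.1, 0.1, -0.7]
grip_width: 0.064
grip_force: 0.0
```

```bash
python3 - <<'E'
from h import *
o=ctrl.get_obs();p=o["ee_pos"];print(p,o["force"],o["grip_width"])
c=snap("wrist");np.save("m6.npy",c["image"])
# grip: dark pixels vs block white
print("exp grip top centre",proj(c,[.447,-.1045,.126]), "mid-tool", proj(c,[p[0],p[1],.126]))
cv2.imwrite("pics/m6.png",cv2.resize(c["image"][130:280,220:420],None,fx=4,fy=4,interpolation=2)[:,:,::-1])
# calib from tray picture
w=dict(c);T=np.eye(4);T[:3,:3]=np.diag([1,-1,-1]);T[:3,3]=[.45245,.1733,.37847];w["W"]=T@c["hand_eye"]
print("weight in tray seen",onz(w,308,194,.0525),"true .4527 .1832")
E
```

```text
[ 0.44884023 -0.10398561  0.34946088] [ 0.13002814  0.11280158 -0.74774583] 0.06404935980935045
exp grip top centre (np.float64(318.91642997789654), np.float64(228.8486370769112)) mid-tool (np.float64(318.2451393840521), np.float64(226.53875585982675))
weight in tray seen [0.45569539 0.18417968 0.0525    ] true .4527 .1832
```

View pics/m6.png

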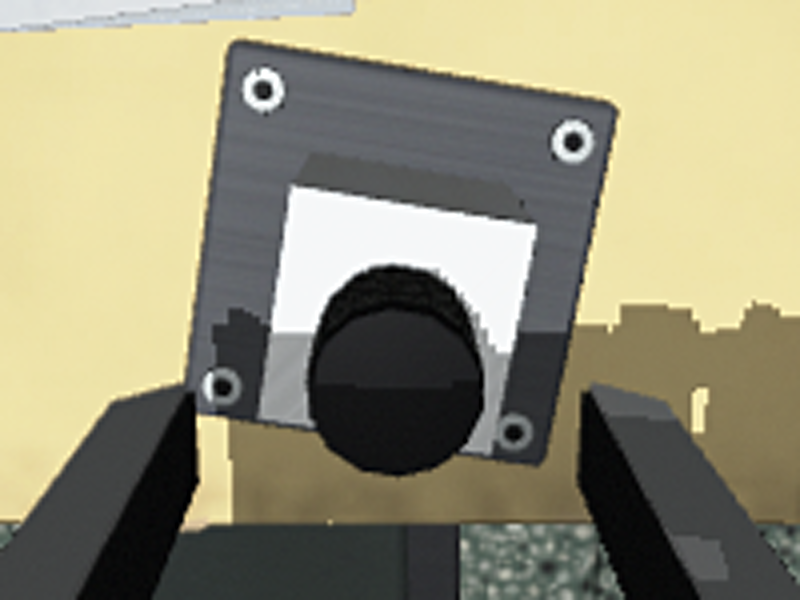

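The black grip's top circle is centred at about (319,227.6) full-frame, the finger tips are symmetric about 317.1, and the plunger is seated. So I shift -1.5 mm in y, descend and close to near contact.

Emit:
servo_tool([
  [0.32,-0.2,-0.15,-1,0],
  [0.32,-0.2,-0.15,-3,0],
  [0.35,-0.2,-0.15,-5,0],
  [0.45,-0.2,-0.15,-6,0],
  [0.55,-0.2,-0.15,-6.05,0],
  [0.58,-0.2,-0.15,-6.05,0],
  [0.58,-0.2,-0.15,-6.05,0],
  [0.58,-0.2,-0.15,-6.05,0],
], squeeze=3)

```text
time_s: 11.5
ee_pos: [0.4467, -0.1063, 0.289]
eef_rot: [3.141, -0.001, 0.0]
force: [-0.5, -0.4, -0.5]
grip_width: 0.0396
grip_force: 0.0
```

```bash
python3 - <<'E'
from h import *
o=ctrl.get_obs();p=o["ee_pos"];print(p,o["force"],o["grip_width"])
c=snap("wrist")
print("mid-tool", proj(c,[p[0],p[1],.126]))
cv2.imwrite("pics/m7.png",cv2.resize(c["image"][170:310,230:410],None,fx=4.2,fy=4.2,interpolation=2)[:,:,::-1])
E
```

```text
[ 0.44671835 -0.10626447  0.28900965] [-0.53901334 -0.4312911  -0.46024901] 0.0395795795367628
mid-tool (np.float64(318.6928489036356), np.float64(261.5810074115906))
```

View pics/m7.png

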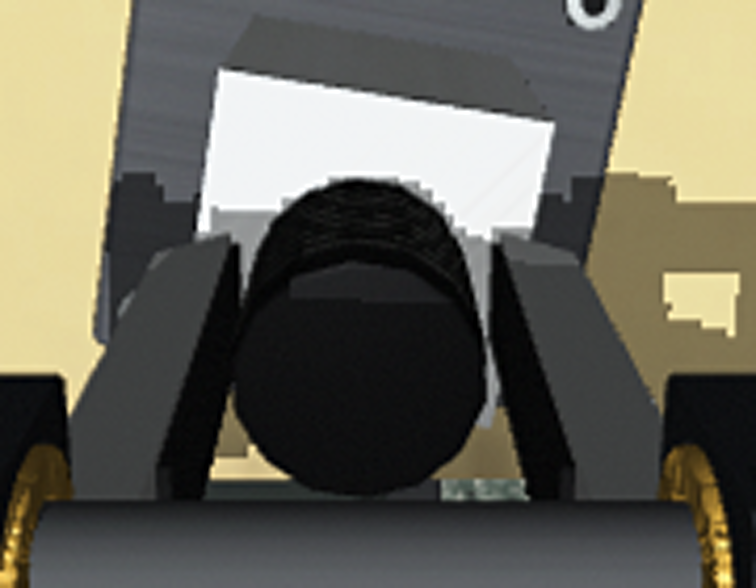

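The grip spans columns 236–487 between finger edges 238/491, so it sits about 0.4 mm to the +y side. I correct that and close softly.

Emit:
servo_tool([
  [0.58,0,0.04,0,0],
  [0.6,0,0.04,0,0],
  [0.62,0,0.04,0,0],
  [0.64,0,0.04,0,0],
  [0.68,0,0.04,0,0],
  [0.68,0,0.04,0,0],
  [0.68,0,0.04,0,0],
], squeeze=3)

```text
time_s: 12.42
ee_pos: [0.4467, -0.1058, 0.2887]
eef_rot: [-3.141, -0.0, -0.0]
force: [-0.3, 2.8, 2.0]
grip_width: 0.0339
grip_force: 3.0
```

```bash
python3 - <<'E'
from h import *
F=[]
for i in range(4):
    o=ctrl.get_obs();F.append(np.r_[o["force"],o["moment"],o["ee_pos"],o["grip_width"],o["grip_force"]]);c=ctrl.camera("scene")
print(np.round(F,4))
E
```

```text
[[-2.5410e-01  2.8071e+00  2.0228e+00  5.5470e-01 -5.3000e-03  2.9800e-02
   4.4670e-01 -1.0580e-01  2.8870e-01  3.3900e-02  3.0008e+00]
 [-1.8540e-01  2.7727e+00  1.5612e+00  5.8290e-01  7.2000e-03 -1.6600e-02
   4.4670e-01 -1.0580e-01  2.8870e-01  3.3600e-02  3.0008e+00]
 [-2.2700e-02  3.1191e+00  1.8851e+00  5.8570e-01  1.5700e-02 -1.6000e-02
   4.4670e-01 -1.0590e-01  2.8870e-01  3.3700e-02  3.0010e+00]
 [ 1.0425e+00  2.2294e+00  1.3323e+00  5.7280e-01 -3.9800e-02 -9.0000e-04
   4.4670e-01 -1.0590e-01  2.8870e-01  3.3900e-02  3.0009e+00]]
```

Tool feels +2.8 N in y, meaning it presses the plunger toward -y. I step +y while gripping lightly.

Emit:
servo_tool([
  [0.68,0,0.03,0,0],
  [0.68,0,0.03,0,0],
  [0.68,0,0.03,0,0],
])

```text
time_s: 13.0
ee_pos: [0.4467, -0.1057, 0.2887]
eef_rot: [3.141, -0.0, -0.0]
force: [0.0, 0.3, 1.1]
grip_width: 0.0341
grip_force: 3.0
```

Emit:
servo_tool([
  [0.68,0,0.03,0,0],
  [0.68,0,0.03,0,0],
  [0.68,0,0.03,0,0],
])

```text
time_s: 13.38
ee_pos: [0.4467, -0.1054, 0.2887]
eef_rot: [3.141, -0.0, -0.0]
force: [-0.3, -2.4, 0.9]
grip_width: 0.0339
grip_force: 3.0
```

Balanced at the first step; going back there and tightening.

Emit:
servo_tool([
  [0.68,0,-0.03,0,0],
  [0.68,0,-0.03,0,0],
  [0.72,0,-0.03,0,0],
  [0.8,0,-0.03,0,0],
], squeeze=18)

```text
time_s: 13.88
ee_pos: [0.4467, -0.1055, 0.2887]
eef_rot: [-3.141, -0.0, -0.0]
force: [0.6, 1.5, 1.3]
grip_width: 0.0338
grip_force: 18.0
```

Emit:
servo_tool([
  [0.8,0,0,0.1,0],
  [0.8,0,0,0.25,0],
  [0.8,0,0,0.4,0],
  [0.8,0,0,0.6,0],
  [0.8,0,0,0.8,0],
  [0.8,0,0,0.8,0],
  [0.8,0,0,0.8,0],
])

```text
time_s: 14.75
ee_pos: [0.4466, -0.1056, 0.2966]
eef_rot: [-3.142, 0.0, -0.0]
force: [-0.1, -0.3, -2.8]
grip_width: 0.0339
grip_force: 18.0
```

Pure plunger weight, no binding. Continuing to a 35 mm draw.

Emit:
servo_tool([
  [0.8,0,0,0.3,0],
  [0.8,0,0,0.6,0],
  [0.8,0,0,0.9,0],
  [0.8,0,0,1.2,0],
  [0.8,0,0,1.5,0],
  [0.8,0,0,1.8,0],
  [0.8,0,0,2.1,0],
  [0.8,0,0,2.4,0],
  [0.8,0,0,2.6,0],
  [0.8,0,0,2.7,0],
  [0.8,0,0,2.7,0],
  [0.8,0,0,2.7,0],
])

```text
time_s: 16.25
ee_pos: [0.4467, -0.1056, 0.3236]
eef_rot: [-3.142, 0.0, -0.0]
force: [0.3, 0.2, -2.1]
grip_width: 0.0342
grip_force: 18.0
```

```bash
python3 - <<'E'
from h import *
o=ctrl.get_obs();print(o["ee_pos"],o["force"],o["moment"],np.abs(o["joint_vel"]).max())
s=snap("scene");w=snap("wrist");t=snap("top")
print(proj(s,[.447,-.1055,.076]),proj(s,[.447,-.1055,.111]))
I=np.hstack([cv2.resize(s["image"][190:270,280:350],(525,600),interpolation=2),np.vstack([cv2.resize(s["image"][195:240,220:280],(275,300)),cv2.resize(w["image"][130:290,230:400],(275,300))])])
cv2.imwrite("pics/m8.png",I[:,:,::-1])
E
```

```text
[ 0.44665348 -0.10558018  0.32355772] [ 0.25972568  0.23956418 -2.08125274] [0.0397008  0.00984639 0.00116532] 0.0020743919192712686
(np.float64(312.39558344876747), np.float64(231.58488675833917)) (np.float64(312.61525368717747), np.float64(220.05741808417693))
```

View pics/m8.png

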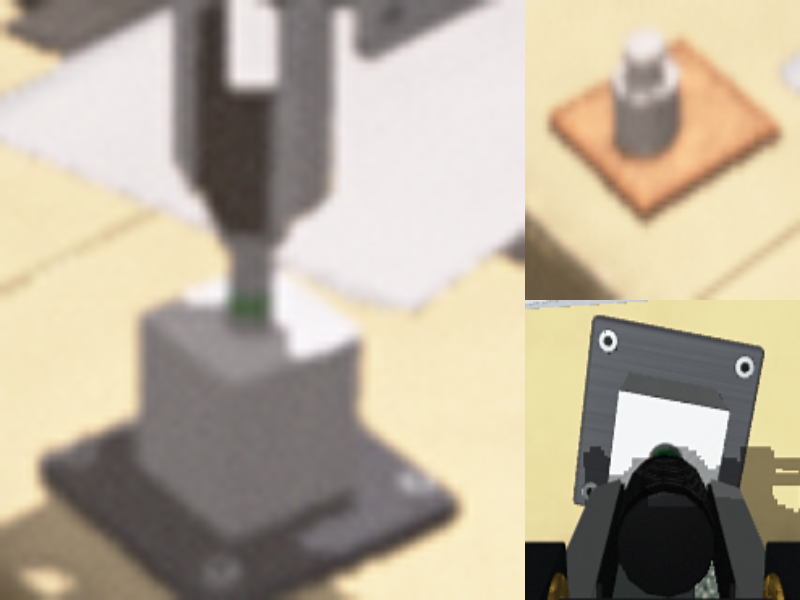

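The green ring shows fully above the block with bare rod beneath it and no red. The stand is in place, the weight stands upright in the tray, and the arm is still.

```bash
python3 -c "
from station import ctrl
print(ctrl.hand_in())"
```

```text
the job is handed in; nothing more can be done
None
```

The job is handed in: the weight stands upright on the tray's cork, and the arm is holding the plunger still, drawn up about 35 mm with the green ring fully showing and the red ring hidden.

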